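Find the thread, screw the sugar canister shut and snap its pour flap

ROBOT

A 6-joint arm with a two-finger parallel gripper is mounted at the origin on a cart in front of the work surface, level with it; the furniture and walls round the work are solid. World frame = base frame: x ahead of the robot, y to its left, z up, the work surface at z = 0. Lengths are in mm, angles in rad, forces in N, time in s.
With the tool pointing down it reaches from about 325 to 850 mm from the base axis. Payload 15.5 kg.
Tool frame: the origin (TCP) lies midway between the tips of the shut fingers; the grasp point (between the pads) lies 19 mm behind it (env.tcp_to_grasp is the distance from the TCP to the grasp point, in mm); z points along the fingers, y is the line along which they close (so a half turn about z gives the same grasp; the last joint's range is limited). The gripper opens to 91 mm and grips with 3 to 60 N. Pads are 32 mm wide; open, the fingers measure 118 mm over their backs; the gripper's body (76 mm by 178 mm) begins 60 mm behind the grasp point.
Start: joints at [-1.391, 0.494, 1.345, -0, 1.302, -0.096], TCP at [169.598, -601.551, 213.915] pointing down, gripper open.
Joint ranges: [-2.91, 2.91], [-0.82, 2.16], [0.22, 2.67], [-1.22, 4.37], [0.12, 2.79], [-3.08, 3.08]. Speed limits (rad/s): [1.89, 1.89, 2.57, 3.01, 3.01, 3.01].

INTERFACE

Orientations are given as a unit quaternion [x, y, z, w].
In Python, from station import env gives the robot as it stands. The module is installed in compiled form; this text tells all that it offers.
- The arm moves only by the tool arm_command, never from a script. Its argument "plan" is a list of rows, each a list of 6 numbers: the shift along the world's x, y, z as a fraction of full scale, then the turn, a rotation vector about the world's x, y, z as a fraction of full scale. In form: [[tx, ty, tz, ax, ay, az], ...]. A call has 1 to 5 rows; each row is the pose to reach, as a shift and turn from the pose commanded when the call began; what a row does not reach only later rows make up. Full scale, the value 1, is 0.25 m for a shift and 30 degrees for a turn. A row lasts 1/8 s, in which the tool goes at most 62.5 mm and 10.7 degrees, less where a joint would pass 70% of its speed; a pose out of reach is approached as far as the arm can. A call with a number of a shift or a turn outside -1 to 1 is refused whole. A call with a gripper value outside its range is refused whole. "claw" is the closure, from 0 (fully open) to 1 (shut), set as the call begins (left out, the last holds). The fingers move at their own pace and stop on an object; "force" is the grip in N (left out, the last holds). Time passes only in rows, so rows that repeat a pose let the fingers close. It gives the time, the measured TCP pose, the force, the opening and the grip force at its end, in the units of the state.
- env.get_state(): the state, without advancing time (a new reading comes with each control period).
- env.camera(name): name is "scene" or "top" or "wrist"; returns a dict with "color" (400x640x3 uint8, blue, green, red), "fx", "fy", "cx", "cy" (pixels), "k1" (the pictures are not rectified: a ray, as slopes to the right and down, at radius r is drawn at 1 + k1 r^2 times it, then the intrinsics apply), "origin" and "rotation" of the camera in the world. Camera axes: x right, y up, looking along -z (the intrinsics and any distortion apply to the point x, -y, -z); pixel columns grow to the right and rows downward; lengths in mm; the calibration is good to about 2 mm. A picture is of the moment at which its call begins. There is no depth.
- env.hand_in(): hands the job in; it is judged then, once.
The state is a dict: "clock": time; "qpos": joint angles; "qvel": joint speeds; "tau": joint torques, N m; "position": TCP position; "ee_rot": TCP orientation; "wrist_force": force on the tool from outside, world axes, zero at the start; "ft_torque": the same for the moment, N m; "grip_width": opening from 0.0 (shut) to 1.0 (fully open); "grasp_force": force on a finger pad.
Only numpy, scipy, OpenCV 4.12 (cv2) and the standard library are available. Lean on these libraries where they do the work, as an engineer would, in place of code of your own. Each camera call takes 0.05 s, during which the arm holds its last target. There are 200 camera calls.

TASK

The dark lid of the big cream sugar canister is not on its thread: its three claws only ride on top of it. Without lifting the lid off, turn it backwards by its wings (anticlockwise seen from above) until it drops into the thread, then turn it clockwise until it stops, fully home. Only when the lid is home, press its open pour flap down until the spring catch holds it shut; leave the canister standing where it is and do not disturb the butter, the mug or the timer beside it.

Things in the scene. Friction and masses are not known exactly. Their poses are not given: they have to be found in the camera images.
- canister: Heavy loose cream canister (about 2.8 kg), 122 mm across, shoulder at 119 mm, then a steel neck 92 mm across with its rim 158 mm up. Origin: centre of its foot, z up; a raised upright rib on its side marks -x. Round the neck runs a thread with 3 equal starts, each a 76 degree ramp (flat top, underside falling 7 mm clockwise) with an entry gap at its anticlockwise end and stop ribs.
- lid: Dark loose lid (about 0.35 kg), disc 126 mm across, 9 mm thick; 3 claws with inward pins outside the neck, a plug inside it that keeps it centred. Origin: centre of the disc's underside, z up. On top: wings at +y and -y, pour flap at -x. Yaw relative to the canister = turn anticlockwise from home (0). Start: pins on the flat ramp tops, origin 177.5 mm above the canister's, turned 0.30 to 0.92 rad.
- rim (a point): Centre of the canister's rim, 158 mm above its foot. The lid cannot go clockwise past 0 rad (stop). Turned back to about 1.3 rad it drops 12.5 mm into the entry gaps (lid origin 7 mm above this point); a stop ends the back turn at about 1.8 rad. Then clockwise it winds down those 7 mm and at 0 rad meets the stop and sits on the rim (lid origin at this point), flap above the canister's rib.
- wing_a (a point): Middle of the top edge of the grip wing on the lid's +y side, 46.5 mm from the lid's axis, 37 mm above its origin. Both wings are upright fins 12 mm thick (along the lid's x), 27 mm long (radially, 33 to 60 mm from the axis), 28 mm high above the lid's top face. A sideways push of about 2 to 4 N at one wing turns the lid; it stays where it is left. Over about 10 N slides the canister.
- wing_b (a point): The same point on the other wing, on the lid's -y side.
- flap (a joint): Hinge of the grey pour flap, rad: 0 shut, flat on the lid; grows as it stands up, stop at 1.35. Starts at 0.85 to 1.30, stays about where it is left. Flap 44 mm wide, 4 mm thick, 45 mm long from its hinge; the axis runs along the lid's y at x = -10 mm, 14.5 mm above the lid's origin. It shuts outward and down to the lid's -x edge. A press of 4 to 10 N some 30 mm from the hinge snaps it shut.
- flap_tip (a point): Middle of the flap's beaded free end, 42 mm from the hinge axis. At about 0.25 rad this end meets a steel spring catch, 20 mm wide, 55 mm from the lid's axis on its -x side, top 23 mm above the lid's origin; pressed on, it slips under the catch, which then keeps the hinge below 0.04 rad.
- butter: Green and white block of butter, 73 x 102 x 37 mm, loose bystander left of the canister; origin under its centre.
- mug: White mug with dark dots, 82 x 114 x 91 mm, loose bystander behind the canister; origin under its centre.
- timer: Red and white round kitchen timer, 66 x 66 x 70 mm, loose bystander behind and left of the canister; origin under its centre.
Things that resemble listed ones, but are neither listed nor needed, are in the scene too. Leave any turquoise or yellow look-alike of the lid alone.

How it is judged (in metres and radians):
On the way, in this order (a step that is already met when the one before it is completed fails the run):
1. the lid is turned back until it drops into the entry gaps of the thread (z of lid in the frame of canister between 0.162 and 0.167 m), for 0.1 s.
2. the lid is screwed clockwise to its stop and sits on the rim, the flap not yet shut (z of lid in the frame of canister below 0.1595 m and x of wing_a in the frame of canister above -0.006 m and value of joint flap above 0.1 rad), for 0.1 s.
3. the pour flap is pressed down under its catch (z of lid in the frame of canister below 0.1595 m and x of wing_a in the frame of canister above -0.006 m and value of joint flap below 0.04 rad), for 0.2 s.
At the end, for the whole second after the job is handed in: Lid at rest on the rim (origin at most 159.5 mm above the canister's) and within about 7 degrees of its stop; flap held shut (under 0.04 rad); canister upright, within 50 mm of its start; butter, mug and timer within 30 mm of theirs (all of step 3 and angle between canister's own z axis and vertical below 0.05 rad and linear speed of lid below 0.02 m/s and distance of canister from where it was at the start of the episode below 0.05 m and distance of each of butter, mug, timer from where it was at the start of the episode below 0.03 m); the robot touches nothing.
It fails at once if the lid is lifted off: raised more than 8 mm above where it rode on the thread (z of lid in the frame of canister above 0.1855 m).
It fails at once if the canister is tipped or pushed more than 50 mm (angle between canister's own z axis and vertical above 0.25 rad or distance of canister from where it was at the start of the episode above 0.05 m).
It fails at once if the butter, the mug or the timer is pushed more than 30 mm (distance of any of butter, mug, timer from where it was at the start of the episode above 0.03 m).
It also fails if it takes over 64 s, if anything falls off the work surface, if the arm or the gripper's body presses on something with over 40 N, if the wrist force passes 120 N, or if a joint passes its speed limit or range.

## Working session

There is one attempt and no reset: what is moved stays moved. The work goes in short steps, Python scripts to look and compute and a tool call to move; the robot and the scene stay as the last step left them, time stands still between calls to the robot, and variables do not carry over. Pictures are saved under pics/ and viewed, at most 14 in all, crops included, and the job is handed in when it is done.

Besides the shell and the picture viewer there is one more tool, called as a command line: name --pt "numbers of a row" for each row, then --argument value for the rest. arm_command: Moves the arm, as the interface text tells. Shift numbers are shares of 0.25 m and turn numbers shares of 30 degrees, none past 1 either way. Its arguments: {"type":"object","properties":{"plan":{"type":"array"},"claw":{"type":"number"},"force":{"type":"number"}},"required":["plan"]}

```bash
mkdir -p pics
cat > h.py <<'E'
import numpy as np, cv2
from station import env
def snap(n,f):
    c=env.camera(n); cv2.imwrite('pics/'+f,c['color']); np.save('pics/'+f+'.npy',c,allow_pickle=True); return c
def load(f): return np.load('pics/'+f+'.npy',allow_pickle=True).item()
def K(c): return np.array([[c['fx'],0,c['cx']],[0,c['fy'],c['cy']],[0,0,1.]])
def ray(c,u,v):
    p=cv2.undistortPoints(np.array([[[u,v]]],float),K(c),np.array([c['k1'],0,0,0.]))[0,0]
    return np.array(c['rotation']).reshape(3,3)@np.array([p[0],-p[1],-1])
def at_z(c,u,v,z):
    o=np.array(c['origin']);d=ray(c,u,v); return o+d*(z-o[2])/d[2]
def proj(c,P):
    q=(np.atleast_2d(P)-np.array(c['origin']))@np.array(c['rotation']).reshape(3,3)
    q=np.c_[q[:,0],-q[:,1],-q[:,2]]
    return cv2.projectPoints(q,np.zeros(3),np.zeros(3),K(c),np.array([c['k1'],0,0,0.]))[0][:,0]
E
python3 - <<'E'
from h import *
a=snap('scene','s0.png');b=snap('top','t0.png')
for c in(a,b):print(c['origin'],c['fx'],c['k1'],np.round(c['rotation'],2).tolist())
print(env.get_state())
E
```

```text
[104.58657384 797.65356643 952.99770169] 434.0796850419297 -0.005685815123669399 [-0.12, 0.36, 0.88, -0.28]
[ 533.23338043  161.88906481 1165.05017466] 382.85391062904495 -0.06979542030700782 [0.02, -0.01, -0.7, 0.71]
{'clock': 0.1, 'qpos': array([-1.39149514e+00,  4.94131640e-01,  1.34607303e+00,  1.74012513e-05,
        1.30251802e+00, -9.55125625e-02]), 'qvel': array([-0.0012421 , -0.00035559, -0.00020869, -0.00010195,  0.00043176,
        0.00151389]), 'tau': array([ 2.64167684e-03, -8.80242634e+01, -3.82543659e+01,  7.04970444e-02,
        4.81531641e-02, -3.41171119e-05]), 'position': array([ 169.54304189, -601.19940603,  213.39000419]), 'ee_rot': array([ 9.90574678e-01,  1.36972581e-01, -1.52832953e-05, -5.64871355e-04]), 'wrist_force': array([0.26484238, 0.34277723, 0.37238398]), 'ft_torque': array([ 0.0183353 , -0.0281103 ,  0.00547004]), 'grasp_force': 0.0, 'grip_width': 1.0004808133839775}
```

View pics/s0.png

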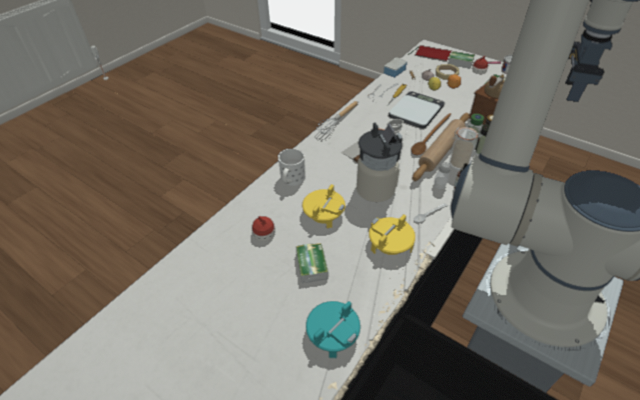

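View pics/t0.png

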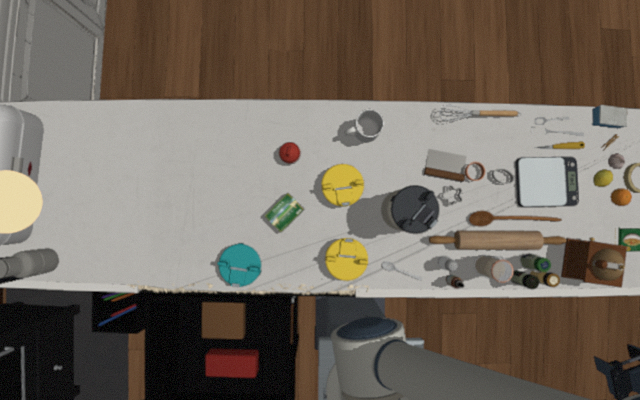

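The dark lid sits on the canister at top (414,210) and scene (378,150). The look-alikes are yellow at top (343,186) and (347,259), and turquoise at (239,265). The timer is at (289,152), the mug at (367,126) and the butter at (284,212). The dark one matches the description, so I'll check it in a close crop.

```bash
sed -i "s/np.array(c\['rotation'\]).reshape(3,3)/RR(c)/g" h.py; sed -i '2a from scipy.spatial.transform import Rotation as R\ndef RR(c):\n    r=np.array(c["rotation"]); return R.from_quat(r).as_matrix() if r.size==4 else r.reshape(3,3)' h.py
python3 - <<'E'
from h import *
a=load('s0.png');b=load('t0.png')
A=cv2.resize(a['color'][110:210,335:435],(600,600),interpolation=3)
B=cv2.resize(b['color'][180:240,384:444],(600,600),interpolation=3)
cv2.imwrite('pics/c0.png',cv2.resize(np.hstack([A,B]),(800,400)))
print(at_z(b,414,210,186),at_z(b,347,259,30),at_z(b,343,186,30),proj(a,at_z(b,414,210,186)))
E
```

```text
[542.27308747 -80.44704666 186.        ] [396.69454197  78.86111698  30.        ] [612.41103467  92.98670227  30.        ] [[380.37875736 143.28700167]]
```

View pics/c0.png

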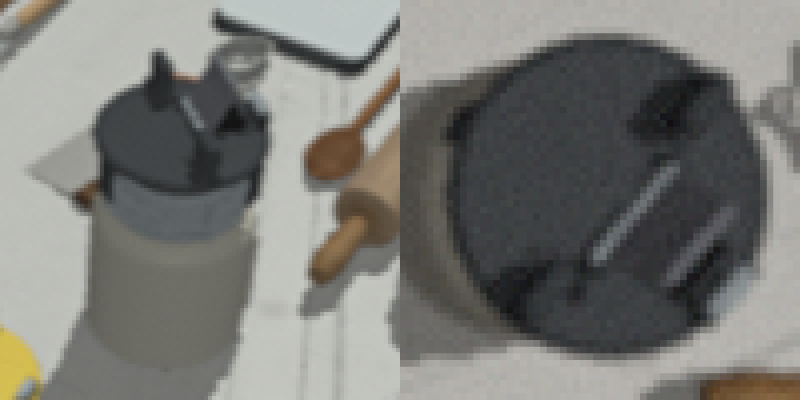

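Run:
```python
from h import *
b=load('t0.png')
w1=at_z(b,426,195.7,214.5);w2=at_z(b,402.7,222.7,214.5)
print('wingB?',w1,'wingA?',w2,'sep',np.linalg.norm(w1-w2),'mid',(w1+w2)/2)
print('catch',at_z(b,433.5,224.2,200.5))
# dark-disc fit: threshold
g=cv2.cvtColor(b['color'],cv2.COLOR_BGR2HSV); m=((g[...,2]<95)*255).astype(np.uint8); m[:, :384]=0;m[:,444:]=0;m[:180]=0;m[240:]=0
n,l,s,c=cv2.connectedComponentsWithStats(m);i=1+s[1:,4].argmax();print(s[i],c[i])
# overlay render
def model(yaw,cx,cy,z0,flap):
    Rz=R.from_euler('z',yaw).as_matrix();P=[]
    f=lambda p:(Rz@np.array(p).T).T+[cx,cy,z0]
    t=np.linspace(0,2*np.pi,60)
    out=[f(np.c_[63*np.cos(t),63*np.sin(t),9+0*t])]
    for s in(1,-1): out.append(f([[-6,s*33,37],[6,s*33,37],[6,s*60,37],[-6,s*60,37],[-6,s*33,37]]))
    h=[-10-44*np.cos(flap),14.5+44*np.sin(flap)]
    out.append(f([[-10,-22,14.5],[-10,22,14.5],[h[0],22,h[1]],[h[0],-22,h[1]],[-10,-22,14.5]]))
    out.append(f([[-55,-10,23],[-55,10,23]]))
    return out
import sys
d=(w2-w1);yaw=np.arctan2(d[1],d[0])-np.pi/2;print('yaw',yaw)
mid=(w1+w2)/2
ims=[]
for n,(x0,y0,w) in (('s0.png',(335,110,100)),('t0.png',(379,175,70))):
    c=load(n);k=400/w
    im=cv2.resize(c['color'][y0:y0+w,x0:x0+w],(400,400),interpolation=3)
    for L in model(yaw,mid[0],mid[1],177.5,1.05):
        p=((proj(c,L)-[x0,y0]+.5)*k).astype(int);cv2.polylines(im,[p.reshape(-1,1,2)],False,(0,255,255),1)
    ims.append(im)
cv2.imwrite('pics/o0.png',np.hstack(ims))
```

```text
wingB? [ 578.0353164  -103.51282403  214.5       ] wingA? [510.13726348 -45.22929477 214.5       ] sep 89.48248641084778 mid [544.08628994 -74.3710594  214.5       ]
catch [ 506.82988445 -126.72058197  200.5       ]
[ 384  186   55   47 2042] [410.58863859 208.99412341]
yaw 0.8614471501893122
```

View pics/o0.png

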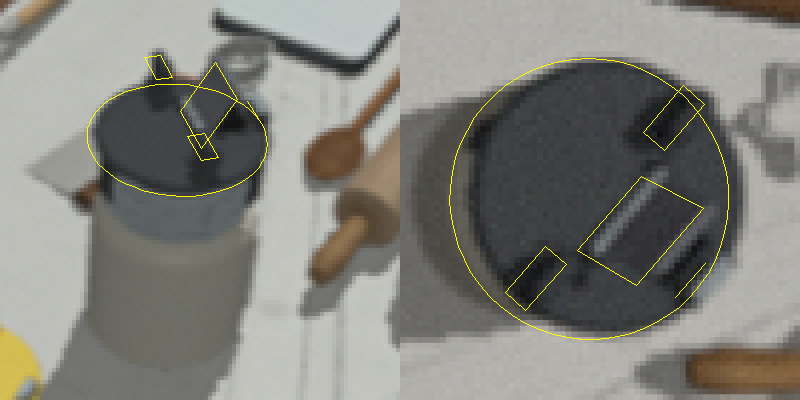

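arm_command --pt "0.1 0.15 0.2 0 0 0" --pt "0.25 0.35 0.28 0 0 0" --pt "0.4 0.56 0.32 0 0 0" --pt "0.5 0.7 0.32 0 0 0" --claw 0 --force 10

```text
clock: 0.6
position: [295.6, -424.9, 294.6]
ee_rot: [0.991, 0.137, 0.0, 0.0]
wrist_force: [0.8, 0.3, -0.4]
grip_width: 1.003
grasp_force: 0.0
```

arm_command --pt "0.13 0.18 0 0 0 0" --pt "0.26 0.36 0 0 0 0" --pt "0.39 0.54 0 0 0 0" --pt "0.5 0.7 0 0 0 0"

```text
clock: 1.1
position: [420.4, -249.7, 293.8]
ee_rot: [0.991, 0.137, -0.0, -0.0]
wrist_force: [0.3, -1.0, 0.9]
grip_width: 1.0
grasp_force: 0.0
```

arm_command --pt "0.13 0.18 0 0 0 0" --pt "0.26 0.36 0 0 0 0" --pt "0.39 0.54 0 0 0 0" --pt "0.49 0.68 0 0 0 0" --pt "0.49 0.68 0 0 0 0"

```text
clock: 1.72
position: [543.1, -79.2, 293.4]
ee_rot: [0.99, 0.139, -0.0, -0.0]
wrist_force: [0.1, -0.3, -0.9]
grip_width: 1.0
grasp_force: 0.0
```

```bash
cat >> h.py <<'E'
def model(yaw,cx,cy,z0,flap):
    Rz=R.from_euler('z',yaw).as_matrix()
    f=lambda p:(Rz@np.array(p).T).T+[cx,cy,z0]
    t=np.linspace(0,2*np.pi,60)
    out=[f(np.c_[63*np.cos(t),63*np.sin(t),9+0*t])]
    for s in(1,-1): out.append(f([[-6,s*33,37],[6,s*33,37],[6,s*60,37],[-6,s*60,37],[-6,s*33,37]]))
    h=[-10-44*np.cos(flap),14.5+44*np.sin(flap)]
    out.append(f([[-10,-22,14.5],[-10,22,14.5],[h[0],22,h[1]],[h[0],-22,h[1]],[-10,-22,14.5]]))
    out.append(f([[-55,-10,23],[-55,10,23]]))
    return out
def overlay(f,out,pars,crop=None):
    c=load(f);x0,y0,w,h=crop or (0,0,640,400);k=min(800/w,600/h)
    im=cv2.resize(c['color'][y0:y0+h,x0:x0+w],None,fx=k,fy=k,interpolation=3)
    for L in model(*pars):
        p=((proj(c,L)-[x0,y0]+.5)*k).astype(int);cv2.polylines(im,[p.reshape(-1,1,2)],False,(0,255,255),1)
    cv2.imwrite('pics/'+out,im)
E
python3 - <<'E'
from h import *
c=snap('wrist','w1.png');print(c['origin'],c['rotation'])
overlay('w1.png','w1o.png',(.86,544,-80,177.5,1.05))
E
```

```text
[611.79634091 -60.54747412 464.95909786] [-0.1007093   0.07705759 -0.59717157  0.79202644]
```

View pics/w1o.png

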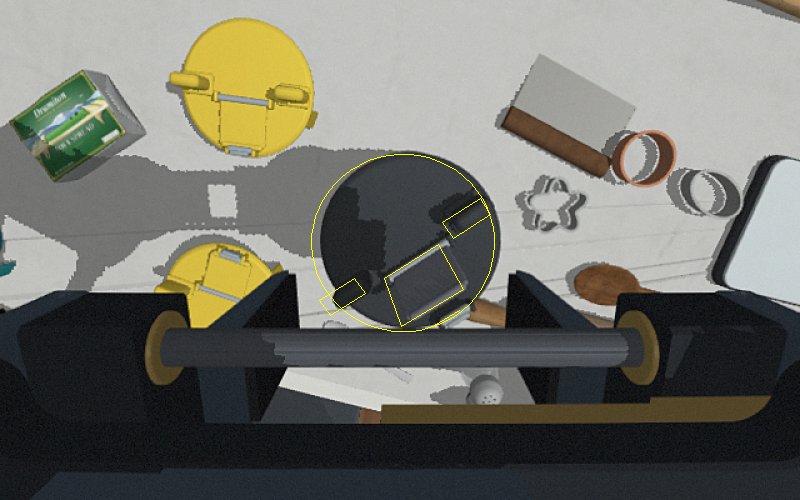

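The wrist view (800-px picture) shows the dark lid centred near (409,240). Its wings are at (350,292) and (467,217), and the flap stands up towards (430,300). The model fits within about 3 mm, with the centre near (544,-82) and yaw near 0.86. The open fingers can straddle the lid and push both wings as a pure couple.

arm_command --pt "0.004 -0.011 -0.1 0 0 -0.067" --pt "0.004 -0.011 -0.2 0 0 -0.067" --pt "0.004 -0.011 -0.25 0 0 -0.067"

```text
clock: 2.15
position: [542.1, -85.0, 230.3]
ee_rot: [0.993, 0.119, -0.001, -0.0]
wrist_force: [0.4, -0.1, 0.1]
grip_width: 1.0
grasp_force: 0.0
```

arm_command --pt "0 0 -0.05 0 0 0" --pt "0 0 -0.1 0 0 0" --pt "0 0 -0.145 0 0 0" --pt "0 0 -0.145 0 0 0"

```text
clock: 2.65
position: [542.7, -84.2, 194.4]
ee_rot: [0.993, 0.12, -0.001, -0.0]
wrist_force: [-0.5, -0.4, 0.3]
grip_width: 1.001
grasp_force: 0.0
```

arm_command --pt "0.004 0.008 0 0 0 0.15" --pt "0.004 0.008 0 0 0 0.3" --pt "0.004 0.008 0 0 0 0.45" --pt "0.004 0.008 0 0 0 0.6" --pt "0.004 0.008 0 0 0 0.7"

```text
clock: 3.28
position: [544.4, -82.3, 195.7]
ee_rot: [0.954, 0.3, 0.0, 0.0]
wrist_force: [0.6, -0.9, -0.6]
grip_width: 1.002
grasp_force: 0.4
```

Run:
```python
from h import *
c=snap('wrist','w2.png');t=snap('top','t2.png')
overlay('w2.png','w2o.png',(.86+.17,544,-82,177.5,1.0))
```

```text
(no output)
```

View pics/w2o.png

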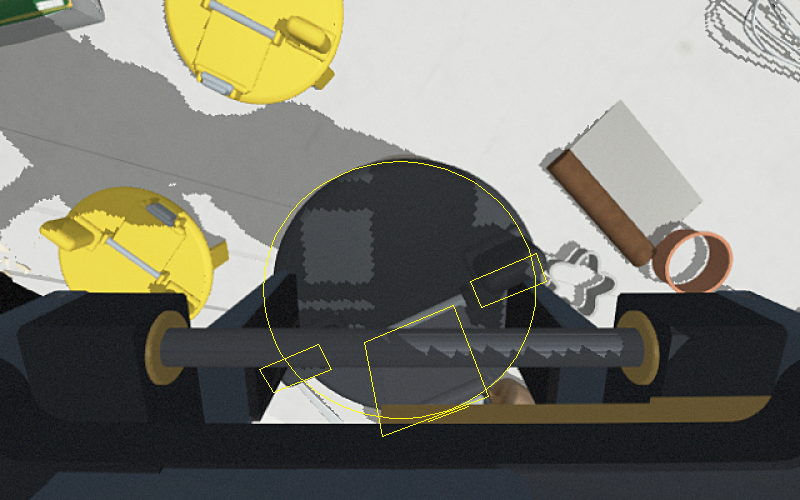

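arm_command --pt "0 0 0 0 0 0.13" --pt "0 0 0 0 0 0.26" --pt "0 0 0 0 0 0.39" --pt "0 0 0 0 0 0.5" --pt "0 0 0 0 0 0.5"

```text
clock: 4.0
position: [544.2, -82.3, 195.4]
ee_rot: [0.908, 0.42, 0.0, 0.0]
wrist_force: [1.1, -0.4, -0.6]
grip_width: 1.0
grasp_force: 0.0
```

Run:
```python
from h import *
c=snap('scene','s3.png');s=env.get_state();print(s['ft_torque'],s['position'],s['qpos'])
a=load('s0.png')
# steel neck column profile in scene: rows of dark->steel, steel->body along a column through canister
for n in('s0.png','s3.png'):
    g=cv2.cvtColor(load(n)['color'],cv2.COLOR_BGR2GRAY);print(n,g[140:175,374:379].mean(1).astype(int))
```

```text
[ 0.00843979 -0.0388994   0.03064124] [544.24537734 -82.31361602 195.37571417] [-2.58604728e-01  4.08719367e-01  1.55534165e+00  1.35596189e-05
  1.17715382e+00  4.46306794e-01]
s0.png [ 68  68  68  67  68  68  68  67  68  67  68  67  67  68  68  61  53  51
  73  94  98  97  95  95  95  96  97  98  95  96 103 112 115 117 119]
s3.png [ 45  46  46  46  48  55  53  54  55  55  57  55  47  45  45  48  49  52
  76 101 105 104 103 102 102 103 104 105 102 103 110 120 124 126 127]
```

arm_command --pt "0 0 0 0 0 0.13" --pt "0 0 0 0 0 0.26" --pt "0 0 0 0 0 0.39" --pt "0 0 0 0 0 0.5" --pt "0 0 0 0 0 0.5"

```text
clock: 4.68
position: [544.1, -82.3, 195.2]
ee_rot: [0.845, 0.535, 0.0, 0.0]
wrist_force: [0.4, -0.5, -1.0]
grip_width: 1.0
grasp_force: 0.0
```

```bash
cat >> h.py <<'E'
def chk(n):
    c=snap('scene',n);s=env.get_state();print(s['clock'],s['ft_torque'].round(3),s['wrist_force'].round(1),s['position'].round(1))
    g=cv2.cvtColor(c['color'],cv2.COLOR_BGR2GRAY);print(g[140:180,374:379].mean(1).astype(int))
E
python3 -c "from h import *;chk('s4.png')"
```

```text
4.725 [ 0.025 -0.095 -0.011] [0.5 0.4 0.5] [544.1 -82.3 195.2]
[ 45  50  62  61  55  54  56  59  63  64  60  54  50  47  46  48  50  49
  56  70  74  77  78  78  79  81  93 104 103 103 111 120 125 126 128 126
 121 118 117 117]
```

arm_command --pt "0 0 0 0 0 0.12" --pt "0 0 0 0 0 0.24" --pt "0 0 0 0 0 0.36" --pt "0 0 0 0 0 0.36"

```text
clock: 5.22
position: [544.1, -82.3, 195.2]
ee_rot: [0.791, 0.612, 0.0, -0.0]
wrist_force: [0.5, 0.1, -0.2]
grip_width: 0.999
grasp_force: 0.0
```

Run:
```python
from h import *
chk('s5.png')
A=[cv2.resize(load(n)['color'][110:210,335:435],(400,400),interpolation=3) for n in('s4.png','s5.png')]
cv2.imwrite('pics/c5.png',np.hstack(A))
```

```text
5.275 [-0.067 -0.107 -0.036] [ 0.5  0.5 -0.3] [544.1 -82.3 195.2]
[100 103  78  50  48  65  72  74  73  73  71  65  57  51  57  70  72  67
  54  49  52  58  62  62  58  58  56  55  53  64  99 120 126 127 128 127
 122 118 117 116]
```

View pics/c5.png

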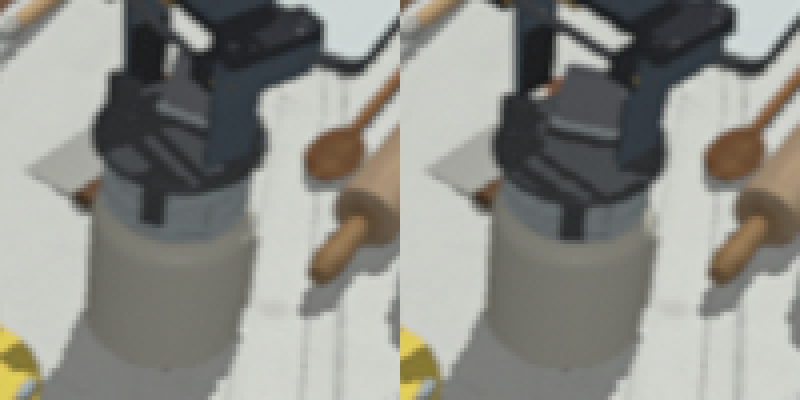

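arm_command --pt "0 0 0 0 0 0.13" --pt "0 0 0 0 0 0.13" --pt "0 0 0 0 0 0.0" --pt "0 0 0.05 0 0 0.0" --pt "0 0 0.12 0 0 0.0"

```text
clock: 5.9
position: [544.0, -82.3, 226.0]
ee_rot: [0.791, 0.612, -0.0, -0.0]
wrist_force: [0.7, 0.2, 0.3]
grip_width: 0.998
grasp_force: 0.0
```

arm_command --pt "0 0 0 0 0 0.2" --pt "0 0 0 0 0 0.5" --pt "0 0 0 0 0 0.8" --pt "0 0 0 0 0 1.0" --pt "0 0 0 0 0 1.0"

```text
clock: 6.52
position: [544.3, -82.3, 225.9]
ee_rot: [0.605, 0.796, 0.0, 0.0]
wrist_force: [0.1, 0.6, -0.4]
grip_width: 0.999
grasp_force: 0.0
```

arm_command --pt "0 0 0 0 0 0.3" --pt "0 0 0 0 0 0.6" --pt "0 0 0 0 0 0.9" --pt "0 0 0 0 0 1.0" --pt "0 0 0 0 0 1.0"

```text
clock: 7.15
position: [544.2, -82.3, 225.6]
ee_rot: [0.38, 0.925, 0.0, 0.0]
wrist_force: [-0.4, 0.1, -0.4]
grip_width: 1.001
grasp_force: 0.0
```

Run:
```python
from h import *
chk('s6.png');c=snap('wrist','w6.png')
overlay('w6.png','w6o.png',(1.8,544,-82,165,1.0))
```

```text
7.2 [ 0.002 -0.124  0.033] [ 0.1 -0.1 -0.2] [544.2 -82.3 225.5]
[ 94 108  93  59  46  57  72  74  74  73  73  73  74  74  75  72  52  51
  68  65  59  60  67  68  67  65  65  62  59  65  91 119 126 127 128 127
 122 118 117 117]
```

View pics/w6o.png

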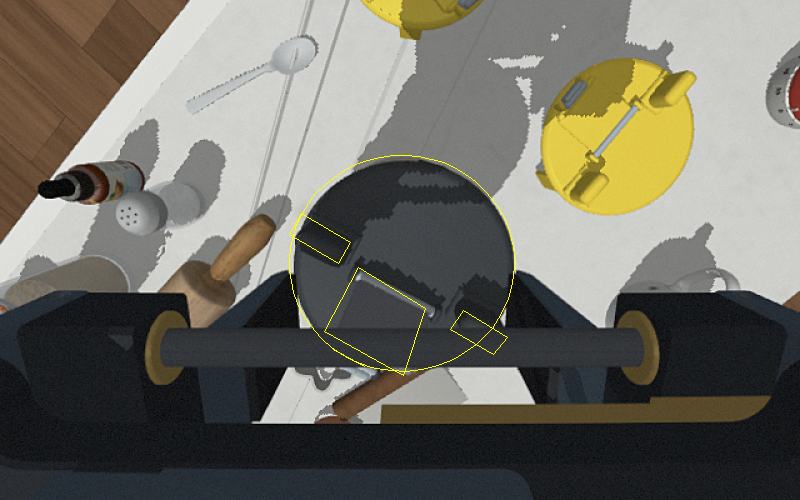

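arm_command --pt "0 0 -0.06 0 0 0" --pt "0 0 -0.12 0 0 0" --pt "0 0 -0.17 0 0 0" --pt "0 0 -0.17 0 0 0"

```text
clock: 7.75
position: [543.4, -82.1, 181.3]
ee_rot: [0.378, 0.926, -0.0, -0.001]
wrist_force: [0.6, 0.9, 0.1]
grip_width: 1.002
grasp_force: 0.0
```

arm_command --pt "0 0 0 0 0 -0.15" --pt "0 0 0 0 0 -0.3" --pt "0 0 0 0 0 -0.45" --pt "0 0 0 0 0 -0.6" --pt "0 0 0 0 0 -0.75"

```text
clock: 8.38
position: [544.3, -82.4, 183.0]
ee_rot: [0.553, 0.833, 0.0, 0.0]
wrist_force: [-0.4, -0.8, -0.6]
grip_width: 0.999
grasp_force: 0.3
```

arm_command --pt "0 0 0 0 0 -0.15" --pt "0 0 0 0 0 -0.3" --pt "0 0 0 0 0 -0.45" --pt "0 0 0 0 0 -0.6" --pt "0 0 0 0 0 -0.75"

```text
clock: 9.0
position: [544.3, -82.4, 183.0]
ee_rot: [0.705, 0.709, 0.0, 0.0]
wrist_force: [-0.9, -1.1, -0.1]
grip_width: 0.998
grasp_force: 0.2
```

```bash
python3 -c "from h import *;chk('s7.png')"
```

```text
9.05 [ 0.003 -0.091 -0.033] [ 0.1 -0.1 -0.4] [544.3 -82.4 183. ]
[ 69  67  60  68  73  73  73  73  73  73  74  72  61  52  56  67  70  58
  47  46  48  52  71  98 104 103 105 105 103 104 111 120 125 126 128 127
 122 118 116 116]
```

arm_command --pt "0 0 0 0 0 -0.15" --pt "0 0 -0.005 0 0 -0.3" --pt "0 0 -0.01 0 0 -0.45" --pt "0 0 -0.01 0 0 -0.6" --pt "0 0 -0.01 0 0 -0.75"

```text
clock: 9.68
position: [544.3, -82.3, 180.4]
ee_rot: [0.829, 0.559, 0.0, 0.0]
wrist_force: [0.6, 1.0, -0.0]
grip_width: 0.999
grasp_force: 0.3
```

arm_command --pt "0 0 0 0 0 -0.08" --pt "0 0 0 0 0 -0.16" --pt "0 0 0 0 0 -0.24"

```text
clock: 10.05
position: [544.3, -82.4, 180.4]
ee_rot: [0.862, 0.506, 0.0, 0.0]
wrist_force: [0.1, -0.2, -0.4]
grip_width: 1.0
grasp_force: 0.2
```

```bash
python3 -c "from h import *;chk('s8.png')"
```

```text
10.1 [-0.004 -0.077  0.009] [ 0.1 -0.8  0.7] [544.3 -82.4 180.4]
[ 46  50  56  68  66  61  59  60  59  55  54  54  55  60  66  64  56  47
  45  46  47  47  55  80 101 104 105 105 102 103 110 119 124 125 127 126
 121 117 116 116]
```

arm_command --pt "0 0 0 0 0 -0.07" --pt "0 0 0 0 0 -0.14" --pt "0 0 0 0 0 -0.2"

```text
clock: 10.48
position: [544.2, -82.3, 180.2]
ee_rot: [0.888, 0.46, 0.0, 0.0]
wrist_force: [-0.8, -0.0, 0.4]
grip_width: 1.005
grasp_force: 0.4
```

```bash
python3 -c "
from h import *
s=env.get_state();print(s['ft_torque'],R.from_quat(s['ee_rot']).as_matrix()[:,1])"
```

```text
[-0.06275364 -0.07650156 -0.00925359] [ 8.16455911e-01 -5.77407766e-01  1.28364947e-04]
```

arm_command --pt "0 0 0 0 0 -0.05" --pt "0 0 0 0 0 -0.1" --pt "0 0 0 0 0 -0.13"

```text
clock: 10.85
position: [544.1, -82.3, 180.1]
ee_rot: [0.903, 0.429, -0.0, -0.0]
wrist_force: [0.1, -0.5, -0.0]
grip_width: 0.999
grasp_force: 0.8
```

```bash
python3 -c "
from h import *
chk('s9.png');s=env.get_state();print(s['qpos'][5],s['tau'][5])"
```

```text
10.9 [ 0.01  -0.076  0.048] [1.3 0.3 0.2] [544.1 -82.3 180.2]
[ 45  47  50  47  46  46  46  45  45  46  52  54  53  49  46  45  46  47
  45  46  49  47  52  77 100 103 105 105 102 103 109 120 124 125 127 125
 121 117 116 115]
0.4248625309476315 -0.26988962665200233
```

arm_command --pt "0 0 0 0 0 -0.05" --pt "0 0 0 0 0 -0.1" --pt "0 0 0 0 0 -0.13"

```text
clock: 11.28
position: [544.4, -82.4, 180.3]
ee_rot: [0.917, 0.399, 0.0, 0.0]
wrist_force: [3.8, -0.7, 0.5]
grip_width: 1.003
grasp_force: 6.4
```

```bash
python3 -c "
from h import *
chk('s10.png');s=env.get_state();print(s['qpos'][5],s['tau'][5])"
```

```text
11.325 [-0.275 -0.774  0.586] [ 3.2 -1.4  1.3] [544.4 -82.4 180.3]
[ 47  47  45  45  46  46  45  46  46  45  45  45  46  49  52  50  47  45
  45  45  47  47  55  80  99 104 105 105 102 102 109 119 123 125 127 126
 120 117 116 115]
0.4929934246396107 0.22585360798984766
```

arm_command --pt "0 0 0 0 0 -0.04" --pt "0 0 0 0 0 -0.04"

```text
clock: 11.58
position: [544.3, -82.3, 180.3]
ee_rot: [0.921, 0.389, 0.0, 0.0]
wrist_force: [4.3, -0.5, 1.7]
grip_width: 1.001
grasp_force: 4.5
```

```bash
python3 -c "
from h import *
chk('s11.png');s=env.get_state();print(s['qpos'][5],s['tau'][5])"
```

```text
11.625 [-0.213 -0.819  0.434] [ 3.1 -0.3  2.3] [544.3 -82.3 180.3]
[ 49  47  45  45  45  46  46  45  45  44  45  46  47  48  49  49  49  45
  44  45  48  47  54  79 100 104 105 104 102 102 109 119 123 125 127 126
 121 117 115 115]
0.5122259857661408 0.5784495547413826
```

arm_command --pt "0 0 0 0 0 0.15" --pt "0 0 0.1 0 0 0.2" --pt "0 0 0.25 0 0 0.2" --pt "0 0 0.4 0 0 0.2" --pt "0 0 0.4 0 0 0.2"

```text
clock: 12.25
position: [544.7, -82.4, 282.4]
ee_rot: [0.899, 0.437, 0.001, 0.001]
wrist_force: [0.8, 1.0, 0.1]
grip_width: 1.001
grasp_force: 0.0
```

Run:
```python
from h import *
chk('s12.png');c=snap('wrist','w12.png')
overlay('w12.png','w12o.png',(.38,544,-82,158,1.0))
```

```text
12.3 [ 0.016 -0.046  0.019] [-0.2  0.3 -0.2] [543.9 -82.2 280.7]
[ 71  72  71  73  73  73  73  72  71  69  67  68  65  58  50  49  49  48
  47  49  49  48  53  76 100 105 106 106 103 102 110 121 124 125 127 127
 121 118 116 116]
```

View pics/w12o.png

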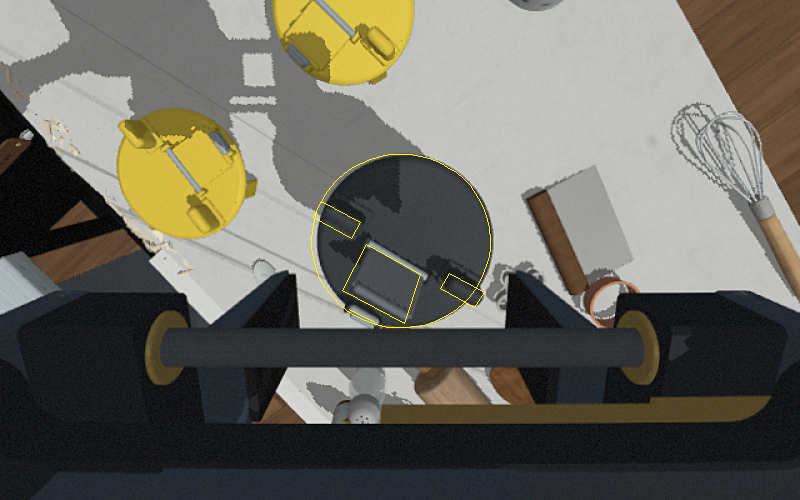

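The lid is home: the model at z=158 mm and yaw 0.38 fits, and the turning torque rose sharply at the stop. Next I'll shut the fingers, turn them 60° to line up with the flap, and push the flap outward and down along its arc.

arm_command --pt "0 0 0 0 0 0.3" --pt "0 0 0 0 0 0.6" --pt "0.018 0.008 0 0 0 0.9" --pt "0.018 0.008 0 0 0 1.0" --pt "0.018 0.008 0 0 0 1.0" --claw 1

```text
clock: 12.98
position: [547.8, -80.1, 278.8]
ee_rot: [0.756, 0.655, -0.001, -0.001]
wrist_force: [-0.7, -0.3, 0.6]
grip_width: 0.481
grasp_force: 0.0
```

arm_command --pt "0 0 0 0 0 0.3" --pt "0 0 0 0 0 0.6" --pt "0 0 0 0 0 0.9" --pt "0 0 0 0 0 1.0" --pt "0 0 0 0 0 1.0"

```text
clock: 13.6
position: [548.1, -80.2, 279.5]
ee_rot: [0.561, 0.828, -0.0, -0.001]
wrist_force: [-1.0, 0.2, 0.5]
grip_width: 0.005
grasp_force: 0.0
```

Run:
```python
from h import *
c=snap('wrist','w13.png');s=env.get_state();print(s['position'],s['grip_width'],np.degrees(np.arctan2(*R.from_quat(s['ee_rot']).as_matrix()[[1,0],1])))
overlay('w13.png','w13o.png',(.38,544,-82,158,1.0))
```

```text
[548.20632516 -80.23562931 279.5925634 ] 0.004738692088118402 21.693143010153737
```

View pics/w13o.png

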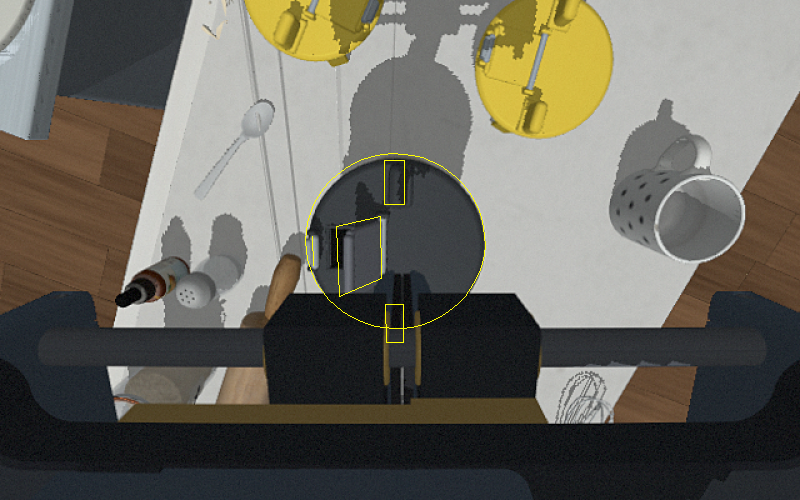

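arm_command --pt "0 0 -0.12 0 0 0" --pt "0 0 -0.24 0 0 0" --pt "0 0 -0.318 0 0 0" --pt "0 0 -0.318 0 0 0"

```text
clock: 14.15
position: [547.7, -80.1, 199.4]
ee_rot: [0.561, 0.828, -0.001, -0.001]
wrist_force: [-0.7, 0.3, 0.7]
grip_width: 0.006
grasp_force: 0.0
```

arm_command --pt "-0.05 -0.02 0 0 0 0" --pt "-0.091 -0.036 -0.008 0 0 0" --pt "-0.11 -0.044 -0.024 0 0 0" --pt "-0.124 -0.05 -0.042 0 0 0" --pt "-0.134 -0.053 -0.064 0 0 0"

```text
clock: 14.78
position: [515.0, -93.7, 184.4]
ee_rot: [0.56, 0.828, 0.0, 0.0]
wrist_force: [-0.0, -1.9, 1.6]
grip_width: 0.004
grasp_force: 0.4
```

arm_command --pt "-0.005 -0.002 -0.015 0 0 0" --pt "-0.009 -0.0035 -0.03 0 0 0" --pt "-0.009 -0.0035 -0.036 0 0 0"

```text
clock: 15.15
position: [512.9, -94.4, 175.4]
ee_rot: [0.56, 0.828, -0.0, -0.0]
wrist_force: [0.2, -0.0, -0.4]
grip_width: 0.004
grasp_force: 0.2
```

arm_command --pt "0 0 -0.008 0 0 0" --pt "0 0 -0.014 0 0 0" --pt "0 0 -0.014 0 0 0"

```text
clock: 15.52
position: [512.9, -94.5, 173.7]
ee_rot: [0.56, 0.828, 0.0, 0.001]
wrist_force: [-9.4, 1.4, 31.4]
grip_width: 0.004
grasp_force: 15.9
```

Run:
```python
from h import *
c=snap('wrist','w14.png');print(env.get_state()['wrist_force'])
overlay('w14.png','w14o.png',(.38,544,-82,158,0.0),(200,100,220,150))
```

```text
[-10.22003526   2.2110737   32.30641923]
```

View pics/w14o.png

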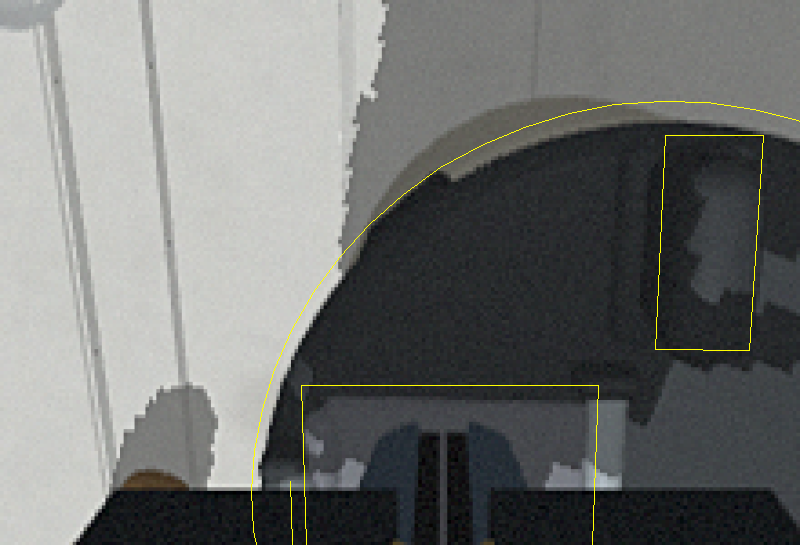

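The crop shows the flap lying flat, its grey face between (305,400) and (600,480), with the fingers on it and 31 N of contact force. I'll retreat and check that it stays shut.

arm_command --pt "0 0 0.03 0 0 0" --pt "0 0 0.2 0 0 0" --pt "0 0 0.4 0 0 0" --pt "0.05 0.02 0.6 0 0 0" --pt "0.05 0.02 0.6 0 0 0"

```text
clock: 16.2
position: [527.5, -89.6, 325.8]
ee_rot: [0.56, 0.828, 0.001, 0.003]
wrist_force: [-0.6, -0.4, -0.2]
grip_width: 0.009
grasp_force: 0.0
```

Run:
```python
from h import *
chk('s15.png');c=snap('wrist','w15.png');print(env.get_state()['position'])
overlay('w15.png','w15o.png',(.38,545,-83,158,0.0),(200,100,240,180))
```

```text
16.25 [ 0.003 -0.104 -0.045] [ 0.1 -0.3 -1.4] [526.2 -89.5 323.4]
[ 70  71  71  72  73  72  72  72  70  68  67  68  65  60  51  49  47  47
  49  50  49  47  53  78  99 104 105 105 102 102 109 119 123 125 127 126
 120 117 115 116]
[525.26112898 -89.31945665 321.96611559]
```

View pics/w15o.png

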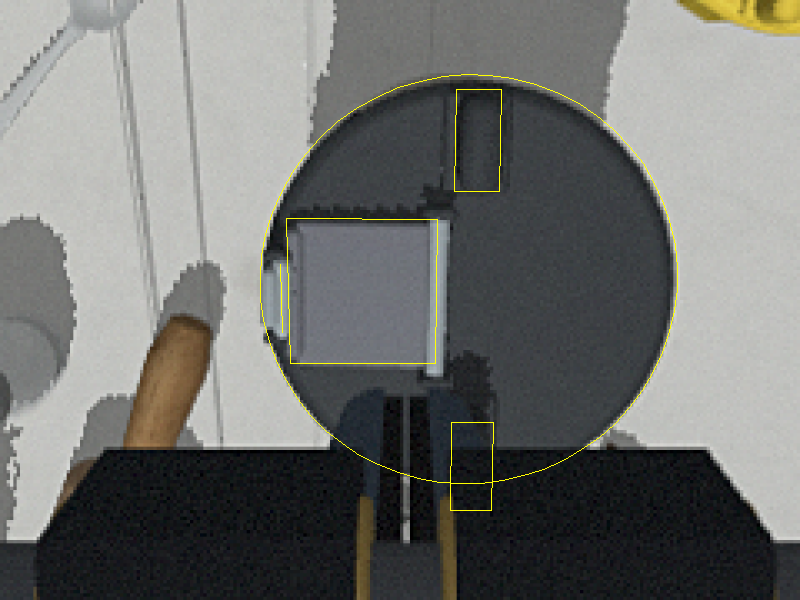

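```bash
python3 -c "
from station import env
print(env.hand_in())"
```

```text
the job is handed in; nothing more can be done
None
```

I turned the lid back until it dropped into the thread, screwed it clockwise to its stop, pressed the flap shut and handed the job in; the last wrist picture showed the lid home and the flap flat, but the hand-in gave no verdict.

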